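# Make up the forming kit and the setting kit at a jeweller's bench

### The arm

A 7-joint arm with a two-finger parallel gripper is mounted at the origin on the work surface. World frame = base frame: x ahead of the robot, y to its left, z up, the work surface at z = 0. Lengths are in m, angles in rad, forces in N, time in s.
With the tool pointing down it reaches from about 0.425 to 0.925 m from the base axis. Payload 6.8 kg.
Tool frame: the origin (TCP) lies midway between the tips of the shut fingers; the grasp point (between the pads) lies 19 mm behind it; z points along the fingers, y is the line along which they close (so a half turn about z gives the same grasp; the last joint's range is limited). The gripper opens to 88 mm and grips with 3 to 60 N. Pads are 20 mm wide; open, the fingers measure 115 mm over their backs; the gripper's body (75 mm by 178 mm) begins 61 mm behind the grasp point.
Start: joints at [1.197, 0.477, 0.022, 1.555, -0.011, 1.109, -0.083], TCP at [0.177, -0.651, 0.223] pointing down, gripper open.
Joint ranges: [-2.96, 2.96], [-0.34, 2.1], [-1.41, 1.46], [0.24, 2.44], [-1.37, 4.51], [0.17, 1.92], [-2.96, 2.96]. Speed limits (rad/s): [2.39, 2.39, 3.14, 3.14, 3.14, 3.14, 3.14].

### API

Orientations are given as [roll, pitch, yaw] about the fixed x, y, z axes, in that order (R = Rz(yaw) Ry(pitch) Rx(roll)).
In Python, from cell import readout, viewer, ticket gives the robot as it stands.
- The arm moves only by the tool play_rows, never from a script. Its argument "deltas" is a list of rows, each an object with "dp": the shift along the tool's x, y, z in cm, a list of three; "angular": the turn, a rotation vector about the tool's x, y, z in rad, a list of three; "fingers": the opening, from 0 (shut) to 1 (fully open). In form: [{"dp": [tx, ty, tz], "angular": [wx, wy, wz], "fingers": fingers}, ...]. A call has exactly 5 rows; each row shifts and turns the commanded pose from where the row before left it, along the tool's axes as they then stand; what a row does not reach is not made up. A row lasts 1/10 s, in which the tool goes at most 50 mm and 8.59 degrees, less where a joint would pass 70% of its speed; a pose out of reach is approached as far as the arm can. A call is refused whole if a number of a shift passes 5 or a number of a turn 0.15, either way. A call with a gripper value outside its range is refused whole. The fingers move at their own pace and stop on an object; "squeeze" is the grip in N (left out, the last holds). Time passes only in rows, so rows that do not move let the fingers close, or fill a call up. It gives the time, the measured TCP pose, the force, the opening and the grip force at its end, in the units of the state.
- readout.observe(): the state, without advancing time (a new reading comes with each control period).
- viewer.grab_frame(name): name is "scene" or "top" or "wrist"; returns (picture, depth): 420x560x3 uint8, red, green, blue; 420x560 float32, m along the optical axis (not along the pixel's ray), 0 where there is no reading.
- viewer.camera_model(name): a dict with "fovy" (degrees; the focal length in pixels is half the picture's height over the tangent of half this angle, whatever the lens; pixels are square), "cx", "cy" (the principal point, pixels), "k1" (the pictures are not rectified: a ray, as slopes to the right and down, at radius r is drawn at 1 + k1 r^2 times it, then the intrinsics apply), "R" (3x3) and "t" (3): a world point X has camera coordinates R X + t. Camera axes: x right, y down, z forward; pixel columns grow to the right and rows downward; lengths in m; the calibration is good to about 2 mm. A picture is of the moment at which its call begins: read the wrist's pose just before it. camera_model takes no time and is no camera call; for the wrist camera it gives the pose at the moment of the call.
- ticket.finish_job(): hands the job in; it is judged then, once.
Trained networks look in the newest picture that a camera, given by its name, has taken for a name from the list of things; names that differ only in an ending like _2 or _b are one class to them, and where a whole thing is asked for, a point or a joint stands for the part that bears it (a point fixed in the world has none). Each returns a list of dicts, best first, with "score" (0 to 1); they miss things now and then, are a little off and sometimes report something else, mostly with a low value. They report only what shows in the picture. A call takes as long as a camera call. They do not tell look-alikes from the thing itself.
- viewer.boxes_of(query, camera): "at" ([x, y, z] in m, in the coordinates of the camera as it stood for that picture, good to about 4 mm: the middle of the surface that is visible of it).
- viewer.regions_of(query, camera): "mask" (420x560 bool, what is visible of it).
- viewer.tip_of(query, camera): "at" ([x, y, z] in m, in the coordinates of the camera as it stood for that picture, good to about 4 mm: a listed point, or the origin of a listed thing).
The state is a dict: "time_s": time; "joint_pos": joint angles; "dq": joint speeds; "effort": joint torques, N m; "tool_pos": TCP position; "eef_rot": TCP orientation; "contact_force": force on the tool from outside, world axes, zero at the start; "wrist_torque": the same for the moment, N m; "opening": opening from 0.0 (shut) to 1.0 (fully open); "finger_force": force on a finger pad.
Only numpy, scipy, OpenCV 4.12 (cv2) and the standard library are available. Lean on these libraries where they do the work, as an engineer would, in place of code of your own. Each camera call takes 0.05 s, during which the arm holds its last target. There are 200 camera calls.

### The job

Make up two job kits from the tools in the middle of the jeweller's bench. The forming kit goes in the squarish three-bay tray: the pliers lying along the long bay, the steel doming cube in the small bay on the robot's left and the ring-sizing cone in the small bay on its right. The setting kit goes in the long narrow two-bay tray: the wooden ring clamp lying along the longer bay and the eye loupe in the short one; everything sits flat on the floor of its bay, the cube, cone and loupe upright, and the flat steel block, the round tin and the jar stay where they are.

Things in the scene. Friction and masses are not known exactly. Their poses are not given: they have to be found in the camera images.
- square_tray: Fixed three-bay plywood tray 171 (x) x 159 (y) mm; walls 5 thick, tops at 12, bay floors at 4 above the bench. Origin: centre of underside; x points away from the robot (yaw within 0.35 rad); on either side of the bench. Bays (tray frame, mm): long, near the robot, centre (-38.5, 0), 84 x 149; small, 72 x 72: left (+y) centre (44.5, 38.5), right (44.5, -38.5).
- long_tray: Fixed narrow two-bay plywood tray 236 (x) x 70 (y) mm; walls 5 thick, tops at 12, bay floors at 4 above the bench. Origin: centre of underside; x points away from the robot (yaw within 0.35 rad); on either side of the bench. Bays (tray frame, mm): longer, near the robot, centre (-38.5, 0), 149 x 60; short, far end, centre (77, 0), 72 x 60.
- pliers: Flat-nose pliers, shut and rigid, lying flat, steel with black handles: 130 mm long (x, jaws to +x), 44 over the handles, 10 thick; about 90 g. Origin: on the underside, midway along the length. Grip across y at the joint, a block 22 (x) x 18 (y) x 12 (z) mm centred at x = +18 mm. At the start its x lies within 0.3 rad of world +y.
- doming_block: Steel doming cube with round hollows in its faces, 40 x 40 x 40 mm, about 0.48 kg. Origin: centre of its underside; x and y square to its sides.
- ring_cone: Ring-sizing cone: upright steel cone (26 mm thick at its foot, narrowing upward) on a round dark wooden base 42 mm in diameter and 28 mm high, 75 mm high in all; about 150 g. Origin: centre of its underside. Grip the base.
- ring_clamp: Wooden hand clamp for rings, a rigid bar of two light wooden halves with a brass band round the middle: 120 (x) x 27 (y) x 22 (z) mm, lying flat; about 60 g. Origin: centre of its underside. At the start its x axis lies roughly across the bench (within 0.3 rad of world y).
- loupe: Black eye loupe standing on its wide end, lens up: round, 40 mm in diameter and straight up to 26 mm, then tapering, 34 mm high; about 40 g. Origin: centre of its underside.
- bench_block: Bystander: flat square steel bench block 50 x 50 x 20 mm, loose. Origin: centre of its underside. To be left where it is.
- tin: Bystander: round shallow aluminium tin, 57 mm in diameter, 22 mm high, loose. Origin: centre of its underside. To be left where it is.
- jar: Bystander: small amber glass jar with a steel cap, 44 mm in diameter, 55 mm high, loose. Origin: centre of its underside. To be left where it is.
There are look-alikes about, which are no part of the job. Leave any red or yellow look-alike of the doming_block alone.

How it is judged:
At the end, for the whole second after the job is handed in: Each tool rests flat (0.08 rad), still and released on the floor of its own bay, anywhere inside its walls (10 to 26 mm off the bay centre); pliers and clamp lie along their bays, either way round (0.45 rad); flat block, tin and jar within 25 mm of where they were (x of pliers in the frame of square_tray between -0.0645 and -0.0125 m and y of pliers in the frame of square_tray between -0.014 and 0.014 m and z of pliers in the frame of square_tray between 0.001 and 0.0075 m and angle between each of pliers, doming_block, ring_cone, ring_clamp, loupe's own z axis and vertical below 0.08 rad and linear speed of each of pliers, doming_block, ring_cone, ring_clamp, loupe below 0.01 m/s and angular speed of each of pliers, doming_block, ring_cone, ring_clamp, loupe below 0.1 rad/s and angle between the x axis of pliers and the y axis of square_tray, either way round below 0.45 rad and x of doming_block in the frame of square_tray between 0.0265 and 0.0625 m and y of doming_block in the frame of square_tray between 0.0205 and 0.0565 m and z of doming_block in the frame of square_tray between 0.001 and 0.0075 m and x of ring_cone in the frame of square_tray between 0.0265 and 0.0625 m and y of ring_cone in the frame of square_tray between -0.0565 and -0.0205 m and z of ring_cone in the frame of square_tray between 0.001 and 0.0075 m and x of ring_clamp in the frame of long_tray between -0.0575 and -0.0195 m and y of ring_clamp in the frame of long_tray between -0.019 and 0.019 m and z of ring_clamp in the frame of long_tray between 0.001 and 0.0075 m and angle between the x axis of ring_clamp and the x axis of long_tray, either way round below 0.45 rad and x of loupe in the frame of long_tray between 0.059 and 0.095 m and y of loupe in the frame of long_tray between -0.013 and 0.013 m and z of loupe in the frame of long_tray between 0.001 and 0.0075 m and distance of each of bench_block, tin, jar from where it was at the start of the episode below 0.025 m); the robot touches nothing.
It fails at once if the flat bench block is pushed or carried more than 25 mm from its place (distance of bench_block from where it was at the start of the episode above 0.025 m).
It fails at once if the round tin is pushed or carried more than 25 mm from its place (distance of tin from where it was at the start of the episode above 0.025 m).
It fails at once if the jar is pushed or carried more than 25 mm from its place (distance of jar from where it was at the start of the episode above 0.025 m).
It also fails if it takes over 115 s, if anything falls off the work surface, if the arm or the gripper's body presses on something with over 40 N, if the wrist force passes 120 N, or if a joint passes its speed limit or range.

## Working session

There is one attempt and no reset: what is moved stays moved. The work goes in short steps, Python scripts to look and compute and a tool call to move; the robot and the scene stay as the last step left them, time stands still between calls to the robot, and variables do not carry over. Pictures are saved under pics/ and viewed, at most 14 in all, crops included, and the job is handed in when it is done.

Besides the shell and the picture viewer there is one more tool, called after ">>>" as a command line: name --argument value ..., lists and objects as JSON in quotes. play_rows: Moves the arm, as the interface text tells. Its arguments: {"type":"object","properties":{"deltas":{"type":"array","items":{"type":"object","properties":{"dp":{"type":"array","items":{"type":"number"}},"angular":{"type":"array","items":{"type":"number"}},"fingers":{"type":"number"}}}},"squeeze":{"type":"number"}},"required":["deltas"]}

```bash
mkdir -p pics; ls
cat > h.py <<'E'
import numpy as np, cv2
from cell import readout, viewer, ticket
from scipy.spatial.transform import Rotation as Rn
def cam(n):
    m=viewer.camera_model(n); f=210/np.tan(np.radians(m['fovy'])/2)
    return m,np.array([[f,0,m['cx']],[0,f,m['cy']],[0,0,1.]]),np.array(m['R']),np.array(m['t'])
def cloud(n,d,model=None):
    m,K,R,t=model or cam(n)
    u,v=np.meshgrid(np.arange(560),np.arange(420))
    p=np.stack([(u-m['cx'])/K[0,0],(v-m['cy'])/K[0,0]],-1)
    rd=np.linalg.norm(p,axis=-1); r=rd.copy()
    for _ in range(20): r=rd/(1+m['k1']*r*r)
    p=p*(r/np.maximum(rd,1e-9))[...,None]
    X=np.concatenate([p,np.ones_like(p[...,:1])],-1)*d[...,None]
    return (X-t)@R
def w(n,at,model=None):
    m,K,R,t=model or cam(n); return R.T@(np.array(at)-t)
def save(n,im): cv2.imwrite('pics/'+n+'.png',im[...,::-1])
E
python3 - <<'E'
from h import *
s=readout.observe(); print({k:np.round(v,3) for k,v in s.items()})
for n in['top','scene']:
    im,d=viewer.grab_frame(n); save(n+'0',im); np.save(n+'0.npy',d)
    m,K,R,t=cam(n); print(n,m['fovy'],m['k1'],(-R.T@t).round(3),R.round(2).tolist())
    if n=='top':
        np.save('topim.npy',im)
        P=cloud(n,d)
        for q in 'square_tray long_tray pliers doming_block ring_cone ring_clamp loupe bench_block tin jar'.split():
            for r in viewer.tip_of(q,n)[:4]: print(q,round(r['score'],2),w(n,r['at']).round(3))
E
```

```text
pics
{'time_s': np.float64(0.0), 'joint_pos': array([ 1.197,  0.478,  0.022,  1.556, -0.011,  1.109, -0.083]), 'dq': array([-0.003,  0.   , -0.001,  0.   , -0.002, -0.001,  0.001]), 'effort': array([ 1.0000e-03, -5.8285e+01,  1.5350e+00, -2.7260e+01, -5.4000e-02,
        1.7000e-02,  0.0000e+00]), 'tool_pos': array([ 0.177, -0.651,  0.222]), 'eef_rot': array([-3.14 ,  0.   ,  0.266]), 'contact_force': array([-0.972, -0.532,  0.783]), 'wrist_torque': array([-0.078, -0.006, -0.012]), 'finger_force': np.float64(0.0), 'opening': np.float64(1.0)}
top 44.345086643207274 0.039978326747827836 [ 0.447 -0.017  1.109] [[0.02, -1.0, 0.0], [-0.98, -0.02, -0.17], [0.17, -0.0, -0.98]]
square_tray 0.74 [ 0.489 -0.304 -0.001]
square_tray 0.27 [ 0.452 -0.112 -0.004]
long_tray 0.86 [0.476 0.314 0.002]
pliers 0.67 [ 0.568 -0.075 -0.002]
doming_block 0.88 [ 0.66   0.275 -0.004]
doming_block 0.8 [0.679 0.129 0.002]
doming_block 0.67 [ 0.822 -0.025  0.002]
doming_block 0.63 [ 0.449 -0.114 -0.006]
ring_cone 0.88 [ 0.66   0.01  -0.002]
ring_clamp 0.73 [ 0.555  0.085 -0.002]
loupe 0.64 [ 0.453  0.001 -0.007]
tin 0.94 [ 0.451 -0.112 -0.006]
jar 0.77 [ 0.67  -0.121  0.002]
scene 47.00113701330781 -0.10099361041067278 [1.162 0.421 0.906] [[-0.6, 0.8, -0.01], [0.64, 0.47, -0.62], [-0.49, -0.37, -0.79]]
```

View pics/top0.png

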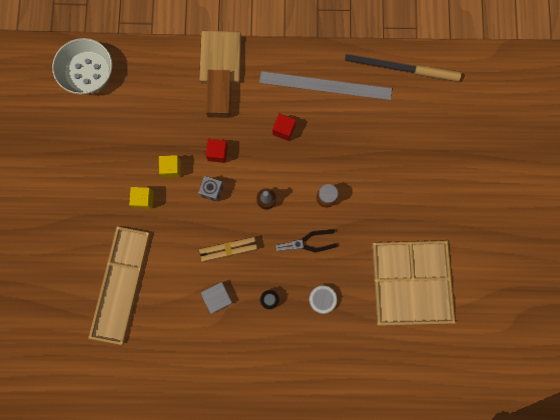

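View pics/scene0.png

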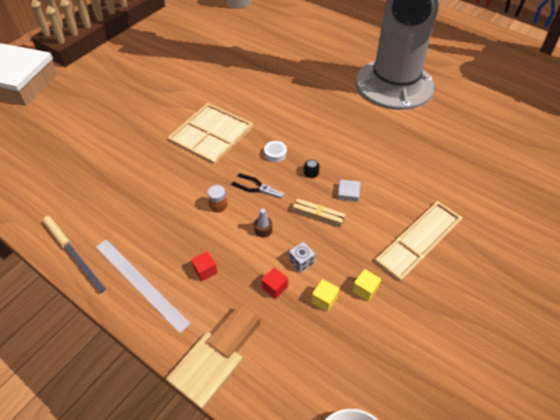

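Top view: long tray at (120,285), square tray at (413,283), grey doming cube at (211,188) with red/yellow look-alikes around, cone (266,199), pliers (305,242), clamp (228,249), loupe (270,299), jar (329,194), tin (323,299), bench block (217,297).

Run:
```python
from h import *
d=np.load('top0.npy'); P=cloud('top',d); z=P[...,2]
print(np.percentile(z[150:350,50:480],[5,25,50,75,95]).round(4))
# trays & objects: rectangles of high points
def rect(name,u0,u1,v0,v1,zmin,zmax=0.2):
    m=np.zeros(z.shape,bool); m[v0:v1,u0:u1]=1; m&=(z>zmin)&(z<zmax)
    q=P[m]; (cx,cy),(a,b),th=cv2.minAreaRect((q[:,:2]*1000).astype(np.float32))
    (ex,ey),r=cv2.minEnclosingCircle((q[:,:2]*1000).astype(np.float32))
    print(name,m.sum(),'c',round(cx),round(cy),'sz',round(a),round(b),'th',round(th,1),'zmax',np.percentile(q[:,2],95).round(3),'med',np.median(q[:,:2],0).round(3),'circ',round(ex),round(ey),round(r))
rect('long',75,160,215,355,.007); rect('square',360,465,230,335,.007)
rect('cube',192,228,172,206,.03); rect('coneall',250,295,180,215,.008,.026); rect('conetip',250,295,180,215,.05)
rect('pliers',270,345,222,262,.005); rect('joint',285,308,234,256,.0105);rect('clamp',192,262,228,268,.012)
rect('loupe',255,285,285,315,.02); rect('tin',300,342,280,318,.015); rect('jar',312,345,178,212,.045);rect('bb',197,236,278,316,.014)
im=np.load('topim.npy'); c=cv2.resize(im[170:330,185:345],(800,600*800//800)); save('crop',cv2.resize(im[170:320,185:345],(640,600),interpolation=cv2.INTER_CUBIC))
```

```text
[-0.0034 -0.0013  0.0003  0.0023  0.0187]
long 1092 c 472 307 sz 119 253 th 89.5 zmax 0.015 med [0.484 0.313] circ 473 321 129
square 1351 c 489 -303 sz 173 161 th 2.8 zmax 0.015 med [ 0.496 -0.302] circ 489 -303 116
cube 372 c 681 129 sz 41 41 th 72.9 zmax 0.043 med [0.68  0.128] circ 681 129 27
coneall 55 c 661 10 sz 39 39 th 50.0 zmax 0.026 med [0.649 0.006] circ 663 10 21
conetip 74 c 661 10 sz 17 17 th 0.1 zmax 0.077 med [0.659 0.01 ] circ 661 10 9
pliers 453 c 572 -84 sz 75 145 th 3.0 zmax 0.014 med [ 0.564 -0.079] circ 578 -86 77
joint 84 c 569 -57 sz 28 48 th 3.4 zmax 0.015 med [ 0.565 -0.059] circ 570 -58 27
clamp 719 c 552 88 sz 28 120 th 13.6 zmax 0.025 med [0.552 0.087] circ 552 88 60
loupe 289 c 449 -2 sz 37 37 th 0.9 zmax 0.037 med [ 0.449 -0.002] circ 449 -2 19
tin 604 c 452 -113 sz 55 56 th 1.0 zmax 0.025 med [ 0.451 -0.114] circ 451 -113 29
jar 285 c 670 -120 sz 39 39 th 26.0 zmax 0.057 med [ 0.669 -0.12 ] circ 669 -120 20
bb 584 c 452 109 sz 49 50 th 27.2 zmax 0.023 med [0.451 0.109] circ 451 110 34
```

View pics/crop.png

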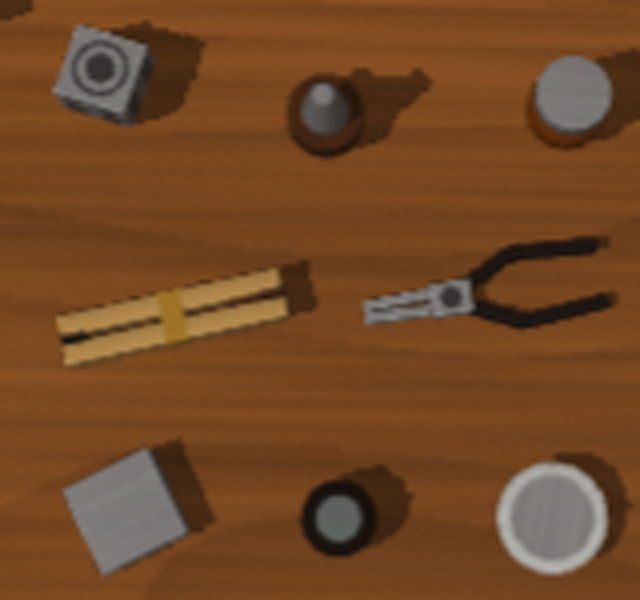

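The crop shows the joint of the pliers at crop (452,297), jaws toward +y; the clamp's axis is tilted about 13°, agreeing with the depth fit.

```bash
cat >> h.py <<'E'
def plan(x,y,z,yaw):
    """turn about tool z first, then shift (cm, tool axes after the turn)"""
    s=readout.observe(); p=np.array(s['tool_pos']); c=s['eef_rot'][2]
    D=(np.array([x,y,z])-p)*100
    print('t',round(float(s['time_s']),2),'now',p.round(4),np.round(s['eef_rot'],3),'wz %.3f'%-((yaw-c+np.pi)%(2*np.pi)-np.pi),
      'dp cm',np.round([np.cos(yaw)*D[0]+np.sin(yaw)*D[1],np.sin(yaw)*D[0]-np.cos(yaw)*D[1],-D[2]],2),'j',np.round(s['joint_pos'],2),'op',round(float(s['opening']),3),'f',np.round(s['contact_force'],1),round(float(s['finger_force']),1))
E
python3 - <<'E'
from h import *
d=np.load('top0.npy'); P=cloud('top',d); im=np.load('topim.npy')
print('joint',np.median(P[242:247,296:301].reshape(-1,3),0))
for name,poly in dict(long=[(110,222),(155,228),(127,350),(84,344)]).items():
    m=np.zeros(im.shape[:2],np.uint8); cv2.fillPoly(m,[np.array(poly)],1)
    m&=((im.sum(-1)>240)|(P[...,2]>.012)).astype(np.uint8); m=cv2.morphologyEx(m,cv2.MORPH_CLOSE,np.ones((9,9)))
    n,l,st,_=cv2.connectedComponentsWithStats(m); k=1+st[1:,4].argmax()
    print(name,st[k],cv2.minAreaRect((P[l==k][:,:2]*1000).astype(np.float32)))
plan(.566,-.06,.16,1.744)
E
```

```text
joint [ 0.56539457 -0.06123112  0.01196776]
long [  85  226   64  119 4277] ((449.83367919921875, 175.4310760498047), (380.5040588378906, 239.79519653320312), 79.9396743774414)
t 0.6 now [ 0.1773 -0.6513  0.2227] [ 3.141 -0.     0.266] wz -1.478 dp cm [51.55 48.48  6.27] j [ 1.2   0.48  0.02  1.56 -0.01  1.11 -0.08] op 1.003 f [ 0.2 -0.1  0.1] 0.0
```

>>> play_rows --deltas '[{"dp":[0,0,0],"angular":[0,0,-0.148],"fingers":0.5},{"dp":[0,0,0],"angular":[0,0,-0.148],"fingers":0.5},{"dp":[0,0,0],"angular":[0,0,-0.148],"fingers":0.5},{"dp":[0,0,0],"angular":[0,0,-0.148],"fingers":0.5},{"dp":[0,0,0],"angular":[0,0,-0.148],"fingers":0.5}]' --squeeze 30

```text
time_s: 1.1
tool_pos: [0.1773, -0.6513, 0.2227]
eef_rot: [3.142, 0.0, 1.012]
contact_force: [0.1, 0.8, 0.3]
opening: 0.585
finger_force: 0.0
```

>>> play_rows --deltas '[{"dp":[0,0,0],"angular":[0,0,-0.148],"fingers":0.5},{"dp":[0,0,0],"angular":[0,0,-0.148],"fingers":0.5},{"dp":[0,0,0],"angular":[0,0,-0.148],"fingers":0.5},{"dp":[0,0,0],"angular":[0,0,-0.148],"fingers":0.5},{"dp":[0,0,0],"angular":[0,0,-0.148],"fingers":0.5}]'

```text
time_s: 1.6
tool_pos: [0.1772, -0.6514, 0.2227]
eef_rot: [-3.142, 0.0, 1.752]
contact_force: [0.1, -1.0, 0.2]
opening: 0.499
finger_force: 0.0
```

>>> play_rows --deltas '[{"dp":[3.4,3.2,0.4],"angular":[0,0,0],"fingers":0.5},{"dp":[3.4,3.2,0.4],"angular":[0,0,0],"fingers":0.5},{"dp":[3.4,3.2,0.4],"angular":[0,0,0],"fingers":0.5},{"dp":[3.4,3.2,0.4],"angular":[0,0,0],"fingers":0.5},{"dp":[3.4,3.2,0.4],"angular":[0,0,0],"fingers":0.5}]'

```text
time_s: 2.1
tool_pos: [0.306, -0.4546, 0.2028]
eef_rot: [3.141, 0.001, 1.745]
contact_force: [1.2, -0.4, -0.7]
opening: 0.503
finger_force: 0.0
```

>>> play_rows --deltas '[{"dp":[3.4,3.2,0.4],"angular":[0,0,0],"fingers":0.5},{"dp":[3.4,3.2,0.4],"angular":[0,0,0],"fingers":0.5},{"dp":[3.4,3.2,0.4],"angular":[0,0,0],"fingers":0.5},{"dp":[3.4,3.2,0.4],"angular":[0,0,0],"fingers":0.5},{"dp":[3.4,3.2,0.4],"angular":[0,0,0],"fingers":0.5}]'

```text
time_s: 2.6
tool_pos: [0.4341, -0.2594, 0.1829]
eef_rot: [3.141, 0.001, 1.745]
contact_force: [0.6, 0.1, -0.1]
opening: 0.498
finger_force: 0.0
```

>>> play_rows --deltas '[{"dp":[3.4,3.2,0.4],"angular":[0,0,0],"fingers":0.5},{"dp":[3.4,3.2,0.4],"angular":[0,0,0],"fingers":0.5},{"dp":[3.4,3.2,0.4],"angular":[0,0,0],"fingers":0.5},{"dp":[3.4,3.2,0.4],"angular":[0,0,0],"fingers":0.5},{"dp":[3.4,3.2,0.4],"angular":[0,0,0],"fingers":0.5}]'

```text
time_s: 3.1
tool_pos: [0.5622, -0.0641, 0.1627]
eef_rot: [3.141, 0.001, 1.745]
contact_force: [0.4, -0.6, 0.6]
opening: 0.503
finger_force: 0.0
```

Run:
```python
from h import *
M=cam('wrist'); im,d=viewer.grab_frame('wrist'); save('wr1',im)
for q in ['pliers']:
    for r in viewer.tip_of(q,'wrist')[:2]: print(q,round(r['score'],2),w(0,r['at'],M).round(3))
P=cloud(0,d,M); z=P[...,2]; np.save('P1.npy',P)
b=(z>.0115)&(z<.03)&(abs(P[...,0]-.566)<.03)&(abs(P[...,1]+.06)<.03)
print(np.percentile(z[z>-.02],[5,50]), b.sum(), P[b].mean(0))
m,K,R,t=cam('top'); 
f=K[0,0]
for u,v in [(118,227),(149,232),(122,343),(90,338)]:
    pu=cv2.undistortPoints(np.array([[[u,v]]],float),K,np.array([m['k1'],0,0,0,0]))[0,0]
    ray=R.T@np.array([*pu,1]); c=-R.T@t; print('corner',(c+ray*(.012-c[2])/ray[2])[:2].round(4))
plan(.566,-.06,.16,1.744)
```

```text
pliers 0.94 [ 0.565 -0.081  0.002]
[-0.0011118   0.00062906] 409 [ 0.5658309  -0.06003848  0.012424  ]
corner [0.596  0.3239]
corner [0.5862 0.2574]
corner [0.3563 0.2981]
corner [0.3656 0.3639]
t 3.2 now [ 0.564  -0.0577  0.163 ] [ 3.138 -0.004  1.755] wz 0.011 dp cm [-0.26  0.16  0.3 ] j [ 0.44  0.42 -0.56  1.85  0.27  0.94 -0.06] op 0.5 f [-0.   0.2 -0.4] 0.0
```

View pics/wr1.png

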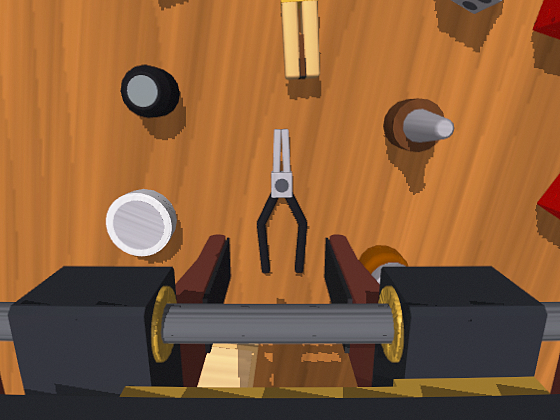

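Wrist view: pliers' joint at (281,185), centred between fingers and well aligned. Descend and grip.

>>> play_rows --deltas '[{"dp":[-0.25,0.15,4],"angular":[0,0,0.01],"fingers":0.5},{"dp":[0,0,4],"angular":[0,0,0],"fingers":0.5},{"dp":[0,0,4],"angular":[0,0,0],"fingers":0.5},{"dp":[0,0,2.5],"angular":[0,0,0],"fingers":0.5},{"dp":[0,0,1.4],"angular":[0,0,0],"fingers":0.5}]'

```text
time_s: 3.7
tool_pos: [0.5616, -0.0686, 0.0015]
eef_rot: [-3.138, -0.0, 1.735]
contact_force: [-0.2, 0.2, -0.8]
opening: 0.5
finger_force: 0.0
```

>>> play_rows --deltas '[{"dp":[0,0,0],"angular":[0,0,0],"fingers":0.5},{"dp":[0,0,0],"angular":[0,0,0],"fingers":0},{"dp":[0,0,0],"angular":[0,0,0],"fingers":0},{"dp":[0,0,0],"angular":[0,0,0],"fingers":0},{"dp":[0,0,0],"angular":[0,0,0],"fingers":0}]'

```text
time_s: 4.2
tool_pos: [0.5642, -0.0681, 0.0049]
eef_rot: [3.139, 0.001, 1.735]
contact_force: [-0.3, -1.2, 5.5]
opening: 0.286
finger_force: 26.8
```

>>> play_rows --deltas '[{"dp":[0,0,0],"angular":[0,0,0],"fingers":0},{"dp":[0,0,0],"angular":[0,0,0],"fingers":0},{"dp":[0,0,-2],"angular":[0,0,0],"fingers":0},{"dp":[0,0,-4],"angular":[0,0,0],"fingers":0},{"dp":[0,0,-2],"angular":[0,0,0],"fingers":0}]'

```text
time_s: 4.7
tool_pos: [0.5639, -0.0675, 0.0861]
eef_rot: [3.139, 0.0, 1.736]
contact_force: [0.4, -0.4, -0.6]
opening: 0.288
finger_force: 27.0
```

Run:
```python
from h import *
c=np.array([.489,-.303]); yw=.049
R2=np.array([[np.cos(yw),-np.sin(yw)],[np.sin(yw),np.cos(yw)]])
g=c+R2@np.array([-.0385,.018]); print(g); plan(*g,.08,1.62)
for n,q in dict(cube=[.0445,.0385],cone=[.0445,-.0385]).items(): print(n,c+R2@q)
c=np.array([.476,.312]);yw=-.17
R2=np.array([[np.cos(yw),-np.sin(yw)],[np.sin(yw),np.cos(yw)]])
for n,q in dict(clamp=[-.0385,0],loupe=[.077,0]).items(): print(n,c+R2@q)
```

```text
[ 0.44966456 -0.28690735]
t 4.7 now [ 0.5639 -0.0675  0.0861] [3.139 0.    1.736] wz 0.116 dp cm [-21.35 -12.49   0.61] j [ 0.41  0.52 -0.52  1.9   0.35  0.8  -0.13] op 0.288 f [ 0.4 -0.4 -0.6] 27.0
cube [ 0.53156084 -0.26236658]
cone [ 0.53533233 -0.33927416]
clamp [0.43805499 0.31851352]
loupe [0.55189003 0.29897296]
```

>>> play_rows --deltas '[{"dp":[0,0,0],"angular":[0,0,0.116],"fingers":0},{"dp":[-3.7,-2.1,0],"angular":[0,0,0],"fingers":0},{"dp":[-3.7,-2.1,0],"angular":[0,0,0],"fingers":0},{"dp":[-3.7,-2.1,0],"angular":[0,0,0],"fingers":0},{"dp":[-3.7,-2.1,0],"angular":[0,0,0],"fingers":0}]'

```text
time_s: 5.2
tool_pos: [0.4852, -0.2208, 0.0838]
eef_rot: [-3.141, 0.0, 1.62]
contact_force: [0.8, 0.1, -1.5]
opening: 0.294
finger_force: 27.0
```

>>> play_rows --deltas '[{"dp":[-3.7,-2.1,0],"angular":[0,0,0],"fingers":0},{"dp":[-3.7,-2,0],"angular":[0,0,0],"fingers":0},{"dp":[0,0,0],"angular":[0,0,0],"fingers":0},{"dp":[0,0,0],"angular":[0,0,0],"fingers":0},{"dp":[0,0,0],"angular":[0,0,0],"fingers":0}]'

```text
time_s: 5.7
tool_pos: [0.4498, -0.2942, 0.0838]
eef_rot: [3.141, -0.001, 1.621]
contact_force: [0.6, -0.4, -0.9]
opening: 0.29
finger_force: 27.0
```

Run:
```python
from h import *
plan(.4501,-.2949,.009,1.62)
M=cam('wrist'); im,d=viewer.grab_frame('wrist'); save('wr2',im)
for q in ['pliers','square_tray']:
    for r in viewer.tip_of(q,'wrist')[:2]: print(q,round(r['score'],2),w(0,r['at'],M).round(3))
```

```text
t 5.7 now [ 0.4498 -0.2942  0.0838] [ 3.141e+00 -1.000e-03  1.621e+00] wz 0.001 dp cm [-0.07  0.03  7.48] j [ 0.83  0.47 -0.46  1.98  0.3   0.76  0.24] op 0.29 f [ 0.6 -0.4 -0.9] 27.0
pliers 0.9 [ 0.449 -0.306  0.079]
square_tray 0.57 [ 0.488 -0.308 -0.001]
```

View pics/wr2.png

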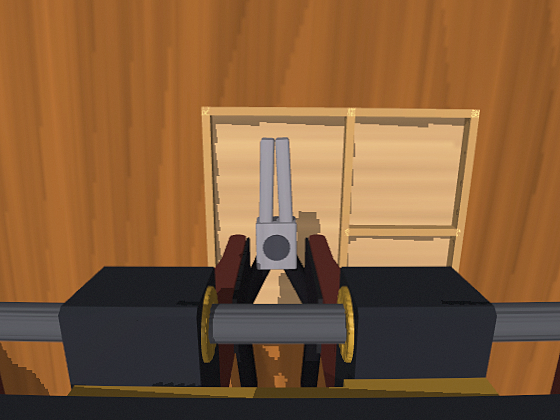

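Wrist view: pliers held straight, joint at (277,245), over the long bay (215–345 wide). Lower and release.

>>> play_rows --deltas '[{"dp":[0,0,2.5],"angular":[0,0,0],"fingers":0},{"dp":[0,0,2.5],"angular":[0,0,0],"fingers":0},{"dp":[0,0,1.5],"angular":[0,0,0],"fingers":0},{"dp":[0,0,0.8],"angular":[0,0,0],"fingers":0},{"dp":[0,0,0.1],"angular":[0,0,0],"fingers":0}]'

```text
time_s: 6.35
tool_pos: [0.4491, -0.2949, 0.009]
eef_rot: [-3.141, -0.001, 1.621]
contact_force: [-0.2, -0.8, -0.6]
opening: 0.272
finger_force: 27.0
```

>>> play_rows --deltas '[{"dp":[0,0,0],"angular":[0,0,0],"fingers":0},{"dp":[0,0,0],"angular":[0,0,0],"fingers":0},{"dp":[0,0,0],"angular":[0,0,0],"fingers":0.55},{"dp":[0,0,0],"angular":[0,0,0],"fingers":0.55},{"dp":[0,0,0],"angular":[0,0,0],"fingers":0.55}]'

```text
time_s: 6.85
tool_pos: [0.4493, -0.2959, 0.0101]
eef_rot: [3.141, 0.001, 1.619]
contact_force: [0.3, 0.9, -0.2]
opening: 0.499
finger_force: 0.0
```

>>> play_rows --deltas '[{"dp":[0,0,0],"angular":[0,0,0],"fingers":0.55},{"dp":[0,0,-3],"angular":[0,0,0],"fingers":0.7},{"dp":[0,0,-4],"angular":[0,0,0],"fingers":0.7},{"dp":[0,0,-4],"angular":[0,0,0],"fingers":0.7},{"dp":[0,0,0],"angular":[0,0,0],"fingers":0.7}]'

```text
time_s: 7.35
tool_pos: [0.4524, -0.2971, 0.1248]
eef_rot: [3.134, 0.005, 1.62]
contact_force: [1.2, -0.0, 0.3]
opening: 0.699
finger_force: 0.0
```

Run:
```python
from h import *
plan(.681,.129,.12,1.272)
M=cam('wrist'); im,d=viewer.grab_frame('wrist'); save('wr3',im)
for q in ['pliers','square_tray']:
    for r in viewer.tip_of(q,'wrist')[:2]: print(q,round(r['score'],2),w(0,r['at'],M).round(3))
```

```text
t 7.35 now [ 0.4524 -0.2971  0.1248] [3.134 0.005 1.62 ] wz 0.348 dp cm [47.45  9.3   0.48] j [ 0.86  0.42 -0.49  1.95  0.26  0.83  0.28] op 0.699 f [ 1.2 -0.   0.3] 0.0
pliers 0.78 [ 0.448 -0.309  0.005]
square_tray 0.95 [ 0.487 -0.307 -0.001]
```

View pics/wr3.png

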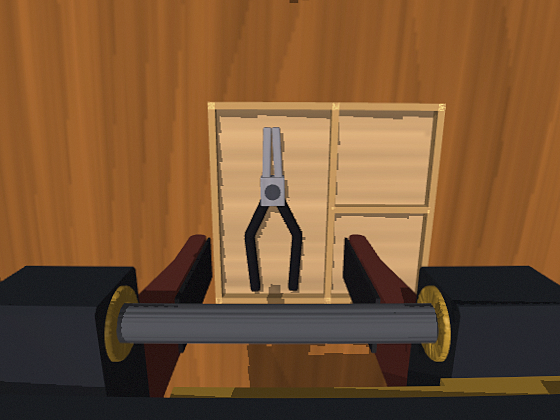

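Pliers lie properly in the long bay. Now the cube.

>>> play_rows --deltas '[{"dp":[0,0,0],"angular":[0,0,0.116],"fingers":0.75},{"dp":[0,0,0],"angular":[0,0,0.116],"fingers":0.75},{"dp":[0,0,0],"angular":[0,0,0.116],"fingers":0.75},{"dp":[4.7,0.9,0],"angular":[0,0,0],"fingers":0.75},{"dp":[4.7,0.9,0],"angular":[0,0,0],"fingers":0.75}]'

```text
time_s: 8.0
tool_pos: [0.4928, -0.2111, 0.1178]
eef_rot: [-3.138, 0.0, 1.268]
contact_force: [0.6, 0.5, -0.2]
opening: 0.752
finger_force: 0.0
```

>>> play_rows --deltas '[{"dp":[4.7,0.9,0],"angular":[0,0,0],"fingers":0.75},{"dp":[4.7,0.9,0],"angular":[0,0,0],"fingers":0.75},{"dp":[4.7,0.9,0],"angular":[0,0,0],"fingers":0.75},{"dp":[4.7,0.9,0],"angular":[0,0,0],"fingers":0.75},{"dp":[4.7,0.9,0],"angular":[0,0,0],"fingers":0.75}]'

```text
time_s: 8.5
tool_pos: [0.6057, 0.0019, 0.1175]
eef_rot: [-3.138, 0.001, 1.272]
contact_force: [0.4, -0.1, 0.9]
opening: 0.752
finger_force: 0.0
```

>>> play_rows --deltas '[{"dp":[4.7,0.9,0],"angular":[0,0,0],"fingers":0.75},{"dp":[4.7,0.9,0],"angular":[0,0,0],"fingers":0.75},{"dp":[4.7,0.9,0],"angular":[0,0,0],"fingers":0.75},{"dp":[0,0,0],"angular":[0,0,0],"fingers":0.75},{"dp":[0,0,0],"angular":[0,0,0],"fingers":0.75}]'

```text
time_s: 9.0
tool_pos: [0.6723, 0.1285, 0.1172]
eef_rot: [-3.138, 0.001, 1.275]
contact_force: [-0.4, -0.5, 0.1]
opening: 0.751
finger_force: 0.0
```

Run:
```python
from h import *
plan(.681,.129,.012,1.272)
M=cam('wrist'); im,d=viewer.grab_frame('wrist'); save('wr4',im)
P=cloud(0,d,M)
b=(P[...,2]>.035)&(P[...,2]<.048)&(np.hypot(P[...,0]-.681,P[...,1]-.129)<.05)
print(b.sum(),cv2.minAreaRect((P[b][:,:2]*1000).astype(np.float32)),np.median(P[b],0))
```

```text
t 9.0 now [0.6723 0.1285 0.1172] [-3.138e+00  1.000e-03  1.275e+00] wz 0.003 dp cm [ 0.31  0.81 10.52] j [ 0.03  0.64 -0.45  1.59  0.31  0.99 -0.82] op 0.751 f [-0.4 -0.5  0.1] 0.0
3490 ((681.8088989257812, 128.07492065429688), (40.138919830322266, 40.155879974365234), 73.82122802734375) [0.68202573 0.12912389 0.04008932]
```

View pics/wr4.png

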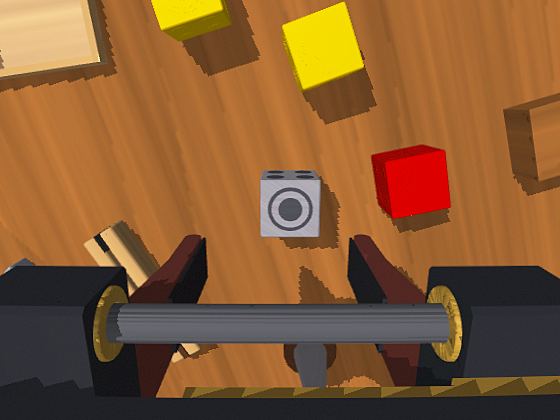

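The grey cube at (290,207) is square to the fingers; red look-alike at (412,183) is clear. Descend with narrower fingers.

>>> play_rows --deltas '[{"dp":[0.3,0.9,2],"angular":[0,0,0],"fingers":0.65},{"dp":[0,0,3],"angular":[0,0,0],"fingers":0.65},{"dp":[0,0,3],"angular":[0,0,0],"fingers":0.65},{"dp":[0,0,2],"angular":[0,0,0],"fingers":0.65},{"dp":[0,0,0.5],"angular":[0,0,0],"fingers":0.65}]' --squeeze 40

```text
time_s: 9.55
tool_pos: [0.6804, 0.1238, 0.0111]
eef_rot: [-3.137, 0.005, 1.269]
contact_force: [0.4, -0.1, 0.4]
opening: 0.651
finger_force: 0.0
```

>>> play_rows --deltas '[{"dp":[0,0,0],"angular":[0,0,0],"fingers":0.65},{"dp":[0,0,0],"angular":[0,0,0],"fingers":0},{"dp":[0,0,0],"angular":[0,0,0],"fingers":0},{"dp":[0,0,0],"angular":[0,0,0],"fingers":0},{"dp":[0,0,0],"angular":[0,0,0],"fingers":0}]'

```text
time_s: 10.05
tool_pos: [0.6826, 0.1278, 0.016]
eef_rot: [-3.141, 0.0, 1.272]
contact_force: [-5.2, 0.3, 6.0]
opening: 0.45
finger_force: 40.0
```

>>> play_rows --deltas '[{"dp":[0,0,0],"angular":[0,0,0],"fingers":0},{"dp":[0,0,-2],"angular":[0,0,0],"fingers":0},{"dp":[0,0,-4],"angular":[0,0,0],"fingers":0},{"dp":[0,0,-4],"angular":[0,0,0],"fingers":0},{"dp":[0,0,0],"angular":[0,0,0],"fingers":0}]'

```text
time_s: 10.55
tool_pos: [0.687, 0.1286, 0.1213]
eef_rot: [3.132, -0.006, 1.272]
contact_force: [1.4, 1.5, -3.3]
opening: 0.454
finger_force: 40.0
```

Run:
```python
from h import *
plan(.5315,-.2635,.11,1.62)
```

```text
t 10.55 now [0.687  0.1286 0.1213] [ 3.132 -0.006  1.272] wz -0.348 dp cm [-38.39 -17.46   1.13] j [ 0.03  0.65 -0.45  1.56  0.32  0.99 -0.81] op 0.454 f [ 1.4  1.5 -3.3] 40.0
```

>>> play_rows --deltas '[{"dp":[0,0,0],"angular":[0,0,-0.116],"fingers":0},{"dp":[0,0,0],"angular":[0,0,-0.116],"fingers":0},{"dp":[0,0,0],"angular":[0,0,-0.116],"fingers":0},{"dp":[-4.3,-1.9,0.1],"angular":[0,0,0],"fingers":0},{"dp":[-4.3,-1.9,0.1],"angular":[0,0,0],"fingers":0}]'

```text
time_s: 11.05
tool_pos: [0.6483, 0.0401, 0.1114]
eef_rot: [-3.141, -0.001, 1.623]
contact_force: [0.1, -1.3, -4.3]
opening: 0.46
finger_force: 40.0
```

>>> play_rows --deltas '[{"dp":[-4.3,-1.9,0.1],"angular":[0,0,0],"fingers":0},{"dp":[-4.3,-1.9,0.1],"angular":[0,0,0],"fingers":0},{"dp":[-4.3,-1.9,0.1],"angular":[0,0,0],"fingers":0},{"dp":[-4.3,-1.9,0.1],"angular":[0,0,0],"fingers":0},{"dp":[-4.3,-1.9,0.1],"angular":[0,0,0],"fingers":0}]'

```text
time_s: 11.55
tool_pos: [0.5633, -0.1818, 0.1067]
eef_rot: [-3.141, 0.0, 1.62]
contact_force: [0.6, -0.6, -4.2]
opening: 0.45
finger_force: 40.0
```

>>> play_rows --deltas '[{"dp":[-4.3,-1.9,0.1],"angular":[0,0,0],"fingers":0},{"dp":[-4,-1.9,0.1],"angular":[0,0,0],"fingers":0},{"dp":[0,0,0],"angular":[0,0,0],"fingers":0},{"dp":[0,0,0],"angular":[0,0,0],"fingers":0},{"dp":[0,0,0],"angular":[0,0,0],"fingers":0}]'

```text
time_s: 12.05
tool_pos: [0.5313, -0.2632, 0.1053]
eef_rot: [3.142, -0.001, 1.621]
contact_force: [0.7, -0.1, -4.2]
opening: 0.452
finger_force: 40.0
```

Run:
```python
from h import *
plan(.5315,-.2635,.02,1.62)
M=cam('wrist'); im,d=viewer.grab_frame('wrist'); save('wr5',im)
for r in viewer.tip_of('doming_block','wrist')[:2]: print(round(r['score'],2),w(0,r['at'],M).round(3))
```

```text
t 12.05 now [ 0.5313 -0.2632  0.1053] [ 3.142e+00 -1.000e-03  1.621e+00] wz 0.001 dp cm [-0.03  0.02  8.53] j [ 0.75  0.53 -0.51  1.83  0.33  0.87  0.12] op 0.452 f [ 0.7 -0.1 -4.2] 40.0
0.8 [ 0.53  -0.262  0.09 ]
```

View pics/wr5.png

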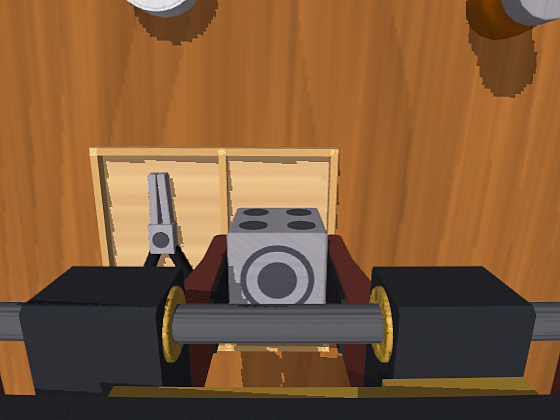

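Cube is held square over the far-left bay (227–335). Lower, release.

>>> play_rows --deltas '[{"dp":[0,0,3],"angular":[0,0,0],"fingers":0},{"dp":[0,0,3],"angular":[0,0,0],"fingers":0},{"dp":[0,0,1.5],"angular":[0,0,0],"fingers":0},{"dp":[0,0,0.8],"angular":[0,0,0],"fingers":0},{"dp":[0,0,0.3],"angular":[0,0,0],"fingers":0}]'

```text
time_s: 12.65
tool_pos: [0.531, -0.2636, 0.0199]
eef_rot: [-3.14, -0.001, 1.621]
contact_force: [-9.4, 4.3, 19.9]
opening: 0.455
finger_force: 40.0
```

>>> play_rows --deltas '[{"dp":[0,0,0],"angular":[0,0,0],"fingers":0},{"dp":[0,0,0],"angular":[0,0,0],"fingers":0},{"dp":[0,0,0],"angular":[0,0,0],"fingers":0.6},{"dp":[0,0,0],"angular":[0,0,0],"fingers":0.6},{"dp":[0,0,0],"angular":[0,0,0],"fingers":0.6}]'

```text
time_s: 13.15
tool_pos: [0.5318, -0.265, 0.0204]
eef_rot: [3.14, 0.001, 1.62]
contact_force: [-0.4, -0.4, -0.1]
opening: 0.6
finger_force: 0.0
```

>>> play_rows --deltas '[{"dp":[0,0,0],"angular":[0,0,0],"fingers":0.6},{"dp":[0,0,-3],"angular":[0,0,0],"fingers":0.65},{"dp":[0,0,-4],"angular":[0,0,0],"fingers":0.65},{"dp":[0,0,-3],"angular":[0,0,0],"fingers":0.65},{"dp":[0,0,0],"angular":[0,0,0],"fingers":0.65}]'

```text
time_s: 13.65
tool_pos: [0.5341, -0.2655, 0.1242]
eef_rot: [3.134, 0.004, 1.62]
contact_force: [0.8, -0.8, 0.1]
opening: 0.649
finger_force: 0.0
```

Run:
```python
from h import *
plan(.661,.01,.12,1.62)
M=cam('wrist'); im,d=viewer.grab_frame('wrist'); P=cloud(0,d,M)
b=(P[...,2]>.04)&(P[...,2]<.052)&(np.hypot(P[...,0]-.5315,P[...,1]+.2635)<.05)
print(b.sum(),cv2.minAreaRect((P[b][:,:2]*1000).astype(np.float32)),np.median(P[b],0))
```

```text
t 13.65 now [ 0.5341 -0.2655  0.1242] [3.134 0.004 1.62 ] wz -0.000 dp cm [26.89 14.03  0.42] j [ 0.76  0.51 -0.53  1.82  0.32  0.89  0.13] op 0.649 f [ 0.8 -0.8  0.1] 0.0
3374 ((532.928466796875, -264.8634948730469), (39.984764099121094, 39.88713836669922), 3.12154221534729) [ 0.53292376 -0.26392266  0.0441044 ]
```

>>> play_rows --deltas '[{"dp":[3.8,2,0],"angular":[0,0,0],"fingers":0.7},{"dp":[3.8,2,0],"angular":[0,0,0],"fingers":0.7},{"dp":[3.8,2,0],"angular":[0,0,0],"fingers":0.7},{"dp":[3.8,2,0],"angular":[0,0,0],"fingers":0.7},{"dp":[3.8,2,0],"angular":[0,0,0],"fingers":0.7}]'

```text
time_s: 14.2
tool_pos: [0.6213, -0.0686, 0.1181]
eef_rot: [-3.139, -0.0, 1.62]
contact_force: [0.0, -0.2, 0.3]
opening: 0.7
finger_force: 0.0
```

>>> play_rows --deltas '[{"dp":[3.8,2,0],"angular":[0,0,0],"fingers":0.7},{"dp":[3.8,2,0],"angular":[0,0,0],"fingers":0.7},{"dp":[0,0,0],"angular":[0,0,0],"fingers":0.7},{"dp":[0,0,0],"angular":[0,0,0],"fingers":0.7},{"dp":[0,0,0],"angular":[0,0,0],"fingers":0.7}]'

```text
time_s: 14.7
tool_pos: [0.657, 0.006, 0.1184]
eef_rot: [-3.139, 0.001, 1.618]
contact_force: [0.9, -1.0, 0.8]
opening: 0.697
finger_force: 0.0
```

Run:
```python
from h import *
plan(.661,.01,.012,1.62)
M=cam('wrist'); im,d=viewer.grab_frame('wrist'); P=cloud(0,d,M)
b=(P[...,2]>.06)&(P[...,2]<.085)&(np.hypot(P[...,0]-.661,P[...,1]-.01)<.04)
print(b.sum(),cv2.minEnclosingCircle((P[b][:,:2]*1000).astype(np.float32)),np.median(P[b],0))
for r in viewer.tip_of('ring_cone','wrist')[:2]: print(round(r['score'],2),w(0,r['at'],M).round(3))
```

```text
t 14.7 now [0.657  0.006  0.1184] [-3.139e+00  1.000e-03  1.618e+00] wz -0.002 dp cm [ 0.38  0.42 10.64] j [ 0.27  0.61 -0.54  1.66  0.36  0.97 -0.35] op 0.697 f [ 0.9 -1.   0.8] 0.0
676 ((662.907958984375, 9.080195426940918), 8.476094245910645) [0.66274895 0.01132773 0.0736653 ]
0.71 [0.666 0.009 0.002]
```

>>> play_rows --deltas '[{"dp":[0.4,0.5,2],"angular":[0,0,0],"fingers":0.7},{"dp":[0,0,3],"angular":[0,0,0],"fingers":0.7},{"dp":[0,0,3],"angular":[0,0,0],"fingers":0.7},{"dp":[0,0,2],"angular":[0,0,0],"fingers":0.7},{"dp":[0,0,0.7],"angular":[0,0,0],"fingers":0.7}]' --squeeze 25

```text
time_s: 15.3
tool_pos: [0.6604, 0.011, 0.0091]
eef_rot: [-3.137, 0.0, 1.619]
contact_force: [-0.0, 0.1, -0.3]
opening: 0.695
finger_force: 0.0
```

>>> play_rows --deltas '[{"dp":[0,0,0],"angular":[0,0,0],"fingers":0.7},{"dp":[0,0,0],"angular":[0,0,0],"fingers":0},{"dp":[0,0,0],"angular":[0,0,0],"fingers":0},{"dp":[0,0,0],"angular":[0,0,0],"fingers":0},{"dp":[0,0,0],"angular":[0,0,0],"fingers":0}]'

```text
time_s: 15.8
tool_pos: [0.6632, 0.0121, 0.0138]
eef_rot: [3.14, 0.0, 1.62]
contact_force: [-1.7, 0.9, 5.4]
opening: 0.46
finger_force: 25.0
```

>>> play_rows --deltas '[{"dp":[0,0,0],"angular":[0,0,0],"fingers":0},{"dp":[0,0,-2],"angular":[0,0,0],"fingers":0},{"dp":[0,0,-4],"angular":[0,0,0],"fingers":0},{"dp":[0,0,-4],"angular":[0,0,0],"fingers":0},{"dp":[0,0,0],"angular":[0,0,0],"fingers":0}]'

```text
time_s: 16.3
tool_pos: [0.6665, 0.013, 0.1187]
eef_rot: [3.132, -0.0, 1.62]
contact_force: [0.6, 0.1, -0.8]
opening: 0.46
finger_force: 25.0
```

Run:
```python
from h import *
plan(.5355,-.3405,.11,1.62)
```

```text
t 16.3 now [0.6665 0.013  0.1187] [ 3.132 -0.     1.62 ] wz -0.000 dp cm [-34.66 -14.82   0.87] j [ 0.26  0.62 -0.54  1.64  0.37  0.97 -0.36] op 0.46 f [ 0.6  0.1 -0.8] 25.0
```

>>> play_rows --deltas '[{"dp":[-4.3,-1.9,0],"angular":[0,0,0],"fingers":0},{"dp":[-4.3,-1.9,0],"angular":[0,0,0],"fingers":0},{"dp":[-4.3,-1.9,0],"angular":[0,0,0],"fingers":0},{"dp":[-4.3,-1.9,0],"angular":[0,0,0],"fingers":0},{"dp":[-4.3,-1.9,0],"angular":[0,0,0],"fingers":0}]'

```text
time_s: 16.8
tool_pos: [0.5769, -0.209, 0.1119]
eef_rot: [-3.141, -0.0, 1.62]
contact_force: [1.0, 0.0, -1.8]
opening: 0.463
finger_force: 25.0
```

>>> play_rows --deltas '[{"dp":[-4.3,-1.9,0],"angular":[0,0,0],"fingers":0},{"dp":[-4.3,-1.9,0],"angular":[0,0,0],"fingers":0},{"dp":[-4.3,-1.5,0],"angular":[0,0,0],"fingers":0},{"dp":[0,0,0],"angular":[0,0,0],"fingers":0},{"dp":[0,0,0],"angular":[0,0,0],"fingers":0}]'

```text
time_s: 17.3
tool_pos: [0.5304, -0.3401, 0.1117]
eef_rot: [-3.14, -0.0, 1.616]
contact_force: [0.2, 1.1, -1.8]
opening: 0.459
finger_force: 25.0
```

Run:
```python
from h import *
plan(.5355,-.3405,.018,1.62)
M=cam('wrist'); im,d=viewer.grab_frame('wrist'); save('wr6',im)
for r in viewer.tip_of('ring_cone','wrist')[:2]: print(round(r['score'],2),w(0,r['at'],M).round(3))
```

```text
t 17.3 now [ 0.5304 -0.3401  0.1117] [-3.14  -0.     1.616] wz -0.004 dp cm [-0.06  0.51  9.37] j [ 0.84  0.57 -0.51  1.73  0.34  0.92  0.24] op 0.459 f [ 0.2  1.1 -1.8] 25.0
0.63 [ 0.529 -0.341  0.103]
```

View pics/wr6.png

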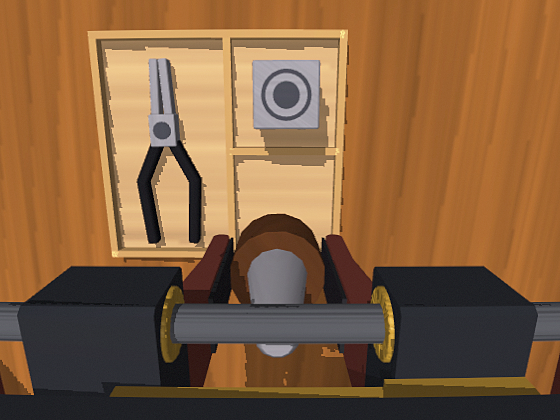

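Pliers and cube sit well; the cone is above the far-right bay. Lower and release.

>>> play_rows --deltas '[{"dp":[0,0.5,3],"angular":[0,0,0],"fingers":0},{"dp":[0,0,3],"angular":[0,0,0],"fingers":0},{"dp":[0,0,2],"angular":[0,0,0],"fingers":0},{"dp":[0,0,1],"angular":[0,0,0],"fingers":0},{"dp":[0,0,0.5],"angular":[0,0,0],"fingers":0}]'

```text
time_s: 17.9
tool_pos: [0.5367, -0.3363, 0.0175]
eef_rot: [-3.14, -0.002, 1.622]
contact_force: [-12.0, 6.1, 35.0]
opening: 0.459
finger_force: 25.0
```

>>> play_rows --deltas '[{"dp":[0,0,0],"angular":[0,0,0],"fingers":0},{"dp":[0,0,0],"angular":[0,0,0],"fingers":0},{"dp":[0,0,0],"angular":[0,0,0],"fingers":0.6},{"dp":[0,0,0],"angular":[0,0,0],"fingers":0.6},{"dp":[0,0,0],"angular":[0,0,0],"fingers":0.6}]'

```text
time_s: 18.4
tool_pos: [0.537, -0.3387, 0.0181]
eef_rot: [3.141, 0.001, 1.62]
contact_force: [-0.5, 0.3, -0.7]
opening: 0.592
finger_force: 0.0
```

>>> play_rows --deltas '[{"dp":[0,0,0],"angular":[0,0,0],"fingers":0.6},{"dp":[0,0,-3],"angular":[0,0,0],"fingers":0.65},{"dp":[0,0,-4],"angular":[0,0,0],"fingers":0.65},{"dp":[0,0,-4],"angular":[0,0,0],"fingers":0.65},{"dp":[0,0,0],"angular":[0,0,0],"fingers":0.65}]'

```text
time_s: 18.9
tool_pos: [0.5403, -0.3399, 0.1337]
eef_rot: [3.133, 0.005, 1.62]
contact_force: [0.6, -0.1, 0.2]
opening: 0.649
finger_force: 0.0
```

Run:
```python
from h import *
plan(.449,-.002,.12,1.62)
M=cam('wrist'); im,d=viewer.grab_frame('wrist'); P=cloud(0,d,M)
b=(P[...,2]>.05)&(P[...,2]<.085)&(np.hypot(P[...,0]-.535,P[...,1]+.34)<.04)
print(b.sum(),cv2.minEnclosingCircle((P[b][:,:2]*1000).astype(np.float32)),P[b][:,2].max())
```

```text
t 18.9 now [ 0.5403 -0.3399  0.1337] [3.133 0.005 1.62 ] wz -0.000 dp cm [34.2  -7.46  1.37] j [ 0.84  0.56 -0.52  1.71  0.33  0.95  0.25] op 0.649 f [ 0.6 -0.1  0.2] 0.0
871 ((538.791259765625, -341.0826416015625), 10.2894287109375) 0.08091350291979468
```

>>> play_rows --deltas '[{"dp":[4.3,-0.9,0.1],"angular":[0,0,0],"fingers":0.7},{"dp":[4.3,-0.9,0.1],"angular":[0,0,0],"fingers":0.7},{"dp":[4.3,-0.9,0.1],"angular":[0,0,0],"fingers":0.7},{"dp":[4.3,-0.9,0.1],"angular":[0,0,0],"fingers":0.7},{"dp":[4.3,-0.9,0.1],"angular":[0,0,0],"fingers":0.7}]'

```text
time_s: 19.45
tool_pos: [0.4797, -0.1244, 0.1216]
eef_rot: [-3.14, -0.001, 1.619]
contact_force: [0.7, 0.8, -0.5]
opening: 0.7
finger_force: 0.0
```

>>> play_rows --deltas '[{"dp":[4.3,-0.9,0],"angular":[0,0,0],"fingers":0.7},{"dp":[4.3,-0.9,0],"angular":[0,0,0],"fingers":0.7},{"dp":[4.1,-0.9,0],"angular":[0,0,0],"fingers":0.7},{"dp":[0,0,0],"angular":[0,0,0.11],"fingers":0.7},{"dp":[0,0,0],"angular":[0,0,0.11],"fingers":0.7}]'

```text
time_s: 19.95
tool_pos: [0.4469, 0.001, 0.1218]
eef_rot: [-3.14, 0.0, 1.399]
contact_force: [-0.8, -0.5, -0.4]
opening: 0.7
finger_force: 0.0
```

>>> play_rows --deltas '[{"dp":[0,0,0],"angular":[0,0,0],"fingers":0.7},{"dp":[0,0,0],"angular":[0,0,0],"fingers":0.7},{"dp":[0,0,0],"angular":[0,0,0],"fingers":0.7},{"dp":[0,0,0],"angular":[0,0,0],"fingers":0.7},{"dp":[0,0,0],"angular":[0,0,0],"fingers":0.7}]'

```text
time_s: 20.45
tool_pos: [0.448, -0.0006, 0.1226]
eef_rot: [-3.141, -0.0, 1.4]
contact_force: [-0.2, -0.5, -0.4]
opening: 0.7
finger_force: 0.0
```

Run:
```python
from h import *
plan(.449,-.002,.012,1.40)
M=cam('wrist'); im,d=viewer.grab_frame('wrist'); P=cloud(0,d,M); save('wr7',im)
b=(P[...,2]>.028)&(P[...,2]<.045)&(np.hypot(P[...,0]-.449,P[...,1]+.002)<.04)
print(b.sum(),cv2.minEnclosingCircle((P[b][:,:2]*1000).astype(np.float32)),P[b][:,2].max())
```

```text
t 20.45 now [ 0.448  -0.0006  0.1226] [-3.141 -0.     1.4  ] wz -0.000 dp cm [-0.12  0.12 11.06] j [ 0.4   0.3  -0.62  2.14  0.25  0.77 -0.55] op 0.7 f [-0.2 -0.5 -0.4] 0.0
1983 ((448.901611328125, -2.942873477935791), 18.838420867919922) 0.03645293527078538
```

>>> play_rows --deltas '[{"dp":[-0.2,0.1,2.5],"angular":[0,0,0],"fingers":0.7},{"dp":[0,0,3],"angular":[0,0,0],"fingers":0.7},{"dp":[0,0,3],"angular":[0,0,0],"fingers":0.7},{"dp":[0,0,2],"angular":[0,0,0],"fingers":0.7},{"dp":[0,0,0.6],"angular":[0,0,0],"fingers":0.7}]' --squeeze 20

```text
time_s: 21.0
tool_pos: [0.4474, -0.0026, 0.0099]
eef_rot: [-3.138, 0.0, 1.4]
contact_force: [0.6, 0.4, 0.3]
opening: 0.704
finger_force: 0.0
```

>>> play_rows --deltas '[{"dp":[0,0,0],"angular":[0,0,0],"fingers":0.7},{"dp":[0,0,0],"angular":[0,0,0],"fingers":0},{"dp":[0,0,0],"angular":[0,0,0],"fingers":0},{"dp":[0,0,0],"angular":[0,0,0],"fingers":0},{"dp":[0,0,0],"angular":[0,0,0],"fingers":0}]'

```text
time_s: 21.5
tool_pos: [0.4494, -0.0026, 0.0125]
eef_rot: [3.14, -0.0, 1.4]
contact_force: [-0.5, -0.5, 5.2]
opening: 0.441
finger_force: 20.0
```

>>> play_rows --deltas '[{"dp":[0,0,0],"angular":[0,0,0],"fingers":0},{"dp":[0,0,-2],"angular":[0,0,0],"fingers":0},{"dp":[0,0,-4],"angular":[0,0,0],"fingers":0},{"dp":[0,0,-3],"angular":[0,0,0],"fingers":0},{"dp":[0,0,0],"angular":[0,0,0],"fingers":0}]'

```text
time_s: 22.0
tool_pos: [0.4514, -0.0024, 0.1052]
eef_rot: [3.135, -0.001, 1.399]
contact_force: [0.4, -0.4, -0.3]
opening: 0.444
finger_force: 20.0
```

Run:
```python
from h import *
plan(.552,.299,.11,1.40)
```

```text
t 22.0 now [ 0.4514 -0.0024  0.1052] [ 3.135e+00 -1.000e-03  1.399e+00] wz -0.001 dp cm [31.41  4.8  -0.48] j [ 0.4   0.34 -0.62  2.15  0.29  0.73 -0.58] op 0.444 f [ 0.4 -0.4 -0.3] 20.0
```

>>> play_rows --deltas '[{"dp":[3.9,0.6,-0.1],"angular":[0,0,0],"fingers":0},{"dp":[3.9,0.6,-0.1],"angular":[0,0,0],"fingers":0},{"dp":[3.9,0.6,-0.1],"angular":[0,0,0],"fingers":0},{"dp":[3.9,0.6,-0.1],"angular":[0,0,0],"fingers":0},{"dp":[3.9,0.6,0],"angular":[0,0,0],"fingers":0}]'

```text
time_s: 22.5
tool_pos: [0.5114, 0.1856, 0.1049]
eef_rot: [-3.141, 0.001, 1.399]
contact_force: [0.5, -0.8, 0.1]
opening: 0.447
finger_force: 20.0
```

>>> play_rows --deltas '[{"dp":[3.9,0.6,0],"angular":[0,0,0],"fingers":0},{"dp":[3.9,0.6,0],"angular":[0,0,0],"fingers":0},{"dp":[3.9,0.6,0],"angular":[0,0,0],"fingers":0},{"dp":[0,0,0],"angular":[0,0,0],"fingers":0},{"dp":[0,0,0],"angular":[0,0,0],"fingers":0}]'

```text
time_s: 23.0
tool_pos: [0.5483, 0.2971, 0.1044]
eef_rot: [-3.14, 0.001, 1.401]
contact_force: [-0.5, -0.8, -1.0]
opening: 0.444
finger_force: 20.0
```

>>> play_rows --deltas '[{"dp":[0,0,0],"angular":[0,0,0],"fingers":0},{"dp":[0,0,0],"angular":[0,0,0],"fingers":0},{"dp":[0,0,0],"angular":[0,0,0],"fingers":0},{"dp":[0,0,0],"angular":[0,0,0],"fingers":0},{"dp":[0,0,0],"angular":[0,0,0],"fingers":0}]'

```text
time_s: 23.5
tool_pos: [0.5492, 0.2963, 0.1058]
eef_rot: [3.141, 0.0, 1.399]
contact_force: [-0.1, 0.4, -0.8]
opening: 0.449
finger_force: 20.0
```

Run:
```python
from h import *
plan(.552,.299,.0175,1.40)
M=cam('wrist'); im,d=viewer.grab_frame('wrist'); save('wr8',im); np.save('P8.npy',cloud(0,d,M))
for q in ['loupe','long_tray']:
    for r in viewer.tip_of(q,'wrist')[:2]: print(q,round(r['score'],2),w(0,r['at'],M).round(3))
```

```text
t 23.5 now [0.5492 0.2963 0.1058] [3.141 0.    1.399] wz -0.001 dp cm [0.31 0.23 8.83] j [-0.16  0.59 -0.59  1.75  0.4   0.92 -1.1 ] op 0.449 f [-0.1  0.4 -0.8] 20.0
loupe 0.82 [0.549 0.299 0.091]
long_tray 0.65 [0.479 0.311 0.003]
```

View pics/wr8.png

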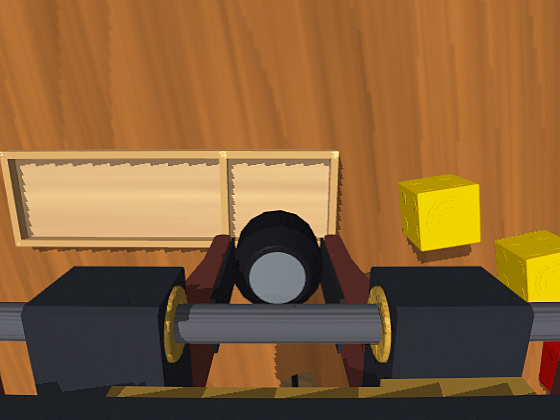

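Run:
```python
from h import *
m,K,R,t=cam('wrist'); c=-R.T@t
for u,v in [(2,153),(338,152),(18,248),(223,152),(200,247)]:
    pu=cv2.undistortPoints(np.array([[[u,v]]],float),K,np.array([m['k1'],0,0,0,0]))[0,0]
    ray=R.T@np.array([*pu,1]); X=(c+ray*(.012-c[2])/ray[2])[:2]
    yw=-.17; q=X-[.476,.312]; print((u,v),X.round(4),'tray',np.round([np.cos(yw)*q[0]+np.sin(yw)*q[1],-np.sin(yw)*q[0]+np.cos(yw)*q[1]],4))
```

```text
(2, 153) [0.3671 0.3666] tray [-0.1166  0.0354]
(338, 152) [0.5973 0.3267] tray [0.1171 0.035 ]
(18, 248) [0.3543 0.2972] tray [-0.1174 -0.0352]
(223, 152) [0.5198 0.3402] tray [0.0384 0.0352]
(200, 247) [0.4889 0.2753] tray [ 0.0189 -0.034 ]
```

Tray corners agree with the estimate to 1 mm. Lower the loupe.

>>> play_rows --deltas '[{"dp":[0.3,0.2,3],"angular":[0,0,0],"fingers":0},{"dp":[0,0,3],"angular":[0,0,0],"fingers":0},{"dp":[0,0,1.5],"angular":[0,0,0],"fingers":0},{"dp":[0,0,1],"angular":[0,0,0],"fingers":0},{"dp":[0,0,0.3],"angular":[0,0,0],"fingers":0}]'

```text
time_s: 24.15
tool_pos: [0.5513, 0.2993, 0.017]
eef_rot: [-3.141, 0.001, 1.4]
contact_force: [-0.5, 0.0, 0.7]
opening: 0.446
finger_force: 20.0
```

>>> play_rows --deltas '[{"dp":[0,0,0],"angular":[0,0,0],"fingers":0},{"dp":[0,0,0],"angular":[0,0,0],"fingers":0},{"dp":[0,0,0],"angular":[0,0,0],"fingers":0.6},{"dp":[0,0,0],"angular":[0,0,0],"fingers":0.6},{"dp":[0,0,0],"angular":[0,0,0],"fingers":0.6}]'

```text
time_s: 24.65
tool_pos: [0.5518, 0.2995, 0.0181]
eef_rot: [3.141, -0.0, 1.4]
contact_force: [-0.3, 0.3, -0.3]
opening: 0.6
finger_force: 0.0
```

>>> play_rows --deltas '[{"dp":[0,0,0],"angular":[0,0,0],"fingers":0.6},{"dp":[0,0,-3],"angular":[0,0,0],"fingers":0.6},{"dp":[0,0,-4],"angular":[0,0,0],"fingers":0.6},{"dp":[0,0,-4],"angular":[0,0,0],"fingers":0.6},{"dp":[0,0,0],"angular":[0,0,0],"fingers":0.6}]'

```text
time_s: 25.15
tool_pos: [0.5544, 0.3019, 0.1336]
eef_rot: [3.134, -0.007, 1.4]
contact_force: [1.0, 0.6, 0.2]
opening: 0.599
finger_force: 0.0
```

Run:
```python
from h import *
plan(.552,.0875,.12,1.808)
M=cam('wrist'); im,d=viewer.grab_frame('wrist'); P=cloud(0,d,M)
b=(P[...,2]>.033)&(P[...,2]<.05)&(np.hypot(P[...,0]-.552,P[...,1]-.299)<.04)
print(b.sum(),cv2.minEnclosingCircle((P[b][:,:2]*1000).astype(np.float32)),np.percentile(P[b][:,2],98))
```

```text
t 25.15 now [0.5544 0.3019 0.1336] [ 3.134 -0.007  1.4  ] wz -0.408 dp cm [-20.79  -5.27   1.36] j [-0.16  0.57 -0.61  1.72  0.38  0.97 -1.08] op 0.599 f [1.  0.6 0.2] 0.0
1731 ((552.802734375, 299.6966552734375), 18.127071380615234) 0.0394130719292649
```

>>> play_rows --deltas '[{"dp":[0,0,0],"angular":[0,0,-0.136],"fingers":0.6},{"dp":[0,0,0],"angular":[0,0,-0.136],"fingers":0.6},{"dp":[0,0,0],"angular":[0,0,-0.136],"fingers":0.6},{"dp":[-4.2,-1.1,0],"angular":[0,0,0],"fingers":0.6},{"dp":[-4.2,-1.1,0.2],"angular":[0,0,0],"fingers":0.6}]'

```text
time_s: 25.7
tool_pos: [0.5488, 0.2126, 0.1244]
eef_rot: [-3.14, -0.001, 1.811]
contact_force: [1.2, -0.9, -0.5]
opening: 0.598
finger_force: 0.0
```

>>> play_rows --deltas '[{"dp":[-4.2,-1.1,0.3],"angular":[0,0,0],"fingers":0.6},{"dp":[-4.2,-1,0.2],"angular":[0,0,0],"fingers":0.6},{"dp":[-4,-1,0],"angular":[0,0,0],"fingers":0.6},{"dp":[0,0,0],"angular":[0,0,0],"fingers":0.6},{"dp":[0,0,0],"angular":[0,0,0],"fingers":0.6}]'

```text
time_s: 26.2
tool_pos: [0.5483, 0.0834, 0.1197]
eef_rot: [-3.14, -0.0, 1.805]
contact_force: [-0.3, 0.3, 0.5]
opening: 0.598
finger_force: 0.0
```

>>> play_rows --deltas '[{"dp":[0,0,0],"angular":[0,0,0],"fingers":0.6},{"dp":[0,0,0],"angular":[0,0,0],"fingers":0.6},{"dp":[0,0,0],"angular":[0,0,0],"fingers":0.6},{"dp":[0,0,0],"angular":[0,0,0],"fingers":0.6},{"dp":[0,0,0],"angular":[0,0,0],"fingers":0.6}]'

```text
time_s: 26.7
tool_pos: [0.5489, 0.0852, 0.1207]
eef_rot: [3.142, -0.0, 1.809]
contact_force: [-0.4, 0.2, -0.5]
opening: 0.599
finger_force: 0.0
```

Run:
```python
from h import *
plan(.552,.0875,.011,1.808)
M=cam('wrist'); im,d=viewer.grab_frame('wrist'); P=cloud(0,d,M)
save('wr9',im)
b=(P[...,2]>.012)&(P[...,2]<.03)&(np.hypot(P[...,0]-.552,P[...,1]-.0875)<.08)&(P[...,0]>.5)&(P[...,0]<.62)
print(b.sum(),cv2.minAreaRect((P[b][:,:2]*1000).astype(np.float32)),np.percentile(P[b][:,2],98))
```

```text
t 26.7 now [0.5489 0.0852 0.1207] [ 3.142 -0.     1.809] wz 0.001 dp cm [ 0.15  0.36 10.97] j [ 0.29  0.5  -0.71  1.9   0.41  0.89 -0.39] op 0.599 f [-0.4  0.2 -0.5] 0.0
5697 ((552.6336669921875, 87.14916229248047), (27.14008331298828, 119.86640167236328), 13.559835433959961) 0.02335143036461781
```

View pics/wr9.png

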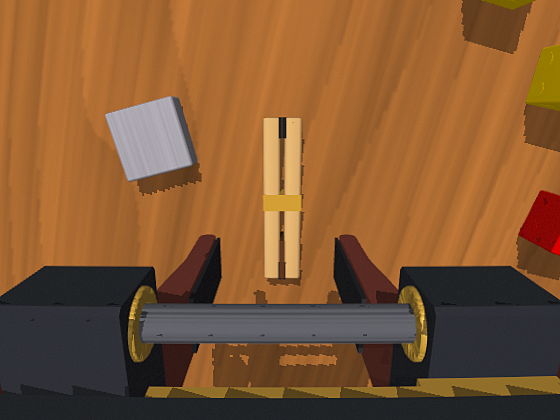

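Clamp centred at (282,203), aligned with the tool. Grip it.

>>> play_rows --deltas '[{"dp":[0.1,0.4,2.5],"angular":[0,0,0],"fingers":0.6},{"dp":[0,0,3],"angular":[0,0,0],"fingers":0.6},{"dp":[0,0,3],"angular":[0,0,0],"fingers":0.6},{"dp":[0,0,2],"angular":[0,0,0],"fingers":0.6},{"dp":[0,0,0.5],"angular":[0,0,0],"fingers":0.6}]' --squeeze 20

```text
time_s: 27.25
tool_pos: [0.551, 0.0863, 0.0085]
eef_rot: [-3.138, -0.0, 1.808]
contact_force: [-0.2, -0.5, 0.4]
opening: 0.6
finger_force: 0.0
```

>>> play_rows --deltas '[{"dp":[0,0,0],"angular":[0,0,0],"fingers":0.6},{"dp":[0,0,0],"angular":[0,0,0],"fingers":0},{"dp":[0,0,0],"angular":[0,0,0],"fingers":0},{"dp":[0,0,0],"angular":[0,0,0],"fingers":0},{"dp":[0,0,0],"angular":[0,0,0],"fingers":0}]'

```text
time_s: 27.75
tool_pos: [0.553, 0.0866, 0.0114]
eef_rot: [3.14, 0.0, 1.808]
contact_force: [-1.9, 0.5, 3.8]
opening: 0.309
finger_force: 20.0
```

>>> play_rows --deltas '[{"dp":[0,0,0],"angular":[0,0,0],"fingers":0},{"dp":[0,0,-2],"angular":[0,0,0],"fingers":0},{"dp":[0,0,-4],"angular":[0,0,0],"fingers":0},{"dp":[0,0,-4],"angular":[0,0,0],"fingers":0},{"dp":[0,0,0],"angular":[0,0,0],"fingers":0}]'

```text
time_s: 28.25
tool_pos: [0.5557, 0.0879, 0.1156]
eef_rot: [3.133, 0.0, 1.808]
contact_force: [0.4, 0.4, -1.4]
opening: 0.303
finger_force: 20.0
```

Run:
```python
from h import *
plan(.438,.3185,.11,2.972)
```

```text
t 28.25 now [0.5557 0.0879 0.1156] [3.133 0.    1.808] wz -1.164 dp cm [15.5  20.74  0.56] j [ 0.28  0.51 -0.7   1.89  0.43  0.88 -0.4 ] op 0.303 f [ 0.4  0.4 -1.4] 20.0
```

>>> play_rows --deltas '[{"dp":[0,0,0],"angular":[0,0,-0.145],"fingers":0},{"dp":[0,0,0],"angular":[0,0,-0.145],"fingers":0},{"dp":[0,0,0],"angular":[0,0,-0.145],"fingers":0},{"dp":[0,0,0],"angular":[0,0,-0.145],"fingers":0},{"dp":[0,0,0],"angular":[0,0,-0.145],"fingers":0}]'

```text
time_s: 28.75
tool_pos: [0.5521, 0.0864, 0.1099]
eef_rot: [-3.141, -0.001, 2.539]
contact_force: [0.2, -0.6, -0.3]
opening: 0.305
finger_force: 20.0
```

>>> play_rows --deltas '[{"dp":[0,0,0],"angular":[0,0,-0.145],"fingers":0},{"dp":[0,0,0],"angular":[0,0,-0.145],"fingers":0},{"dp":[0,0,0],"angular":[0,0,-0.148],"fingers":0},{"dp":[2.6,3.4,0],"angular":[0,0,0],"fingers":0},{"dp":[2.6,3.4,0],"angular":[0,0,0],"fingers":0}]'

```text
time_s: 29.25
tool_pos: [0.5126, 0.1618, 0.1096]
eef_rot: [-3.142, -0.001, 2.967]
contact_force: [0.8, 0.7, 0.4]
opening: 0.3
finger_force: 20.0
```

>>> play_rows --deltas '[{"dp":[2.6,3.5,0],"angular":[0,0,0],"fingers":0},{"dp":[2.6,3.5,0],"angular":[0,0,0],"fingers":0},{"dp":[2.6,3.5,0],"angular":[0,0,0],"fingers":0},{"dp":[2.6,3.5,0],"angular":[0,0,0],"fingers":0},{"dp":[0,0,0],"angular":[0,0,0],"fingers":0}]'

```text
time_s: 29.75
tool_pos: [0.4297, 0.3245, 0.1111]
eef_rot: [3.137, -0.002, 2.981]
contact_force: [-0.0, -0.1, -0.2]
opening: 0.305
finger_force: 20.0
```

>>> play_rows --deltas '[{"dp":[0,0,0],"angular":[0,0,0],"fingers":0},{"dp":[0,0,0],"angular":[0,0,0],"fingers":0},{"dp":[0,0,0],"angular":[0,0,0],"fingers":0},{"dp":[0,0,0],"angular":[0,0,0],"fingers":0},{"dp":[0,0,0],"angular":[0,0,0],"fingers":0}]'

```text
time_s: 30.25
tool_pos: [0.4347, 0.3172, 0.1106]
eef_rot: [-3.141, 0.0, 2.969]
contact_force: [-0.5, 0.5, -0.8]
opening: 0.308
finger_force: 20.0
```

Run:
```python
from h import *
plan(.438,.3185,.0165,2.972)
M=cam('wrist'); im,d=viewer.grab_frame('wrist'); save('wr10',im)
for r in viewer.tip_of('ring_clamp','wrist')[:2]: print(round(r['score'],2),w(0,r['at'],M).round(3))
```

```text
t 30.25 now [0.4347 0.3172 0.1106] [-3.141  0.     2.969] wz -0.003 dp cm [-0.3   0.18  9.41] j [ 0.    0.59 -0.98  1.94  0.61  0.95  0.12] op 0.308 f [-0.5  0.5 -0.8] 20.0
0.97 [0.434 0.319 0.1  ]
```

View pics/wr10.png

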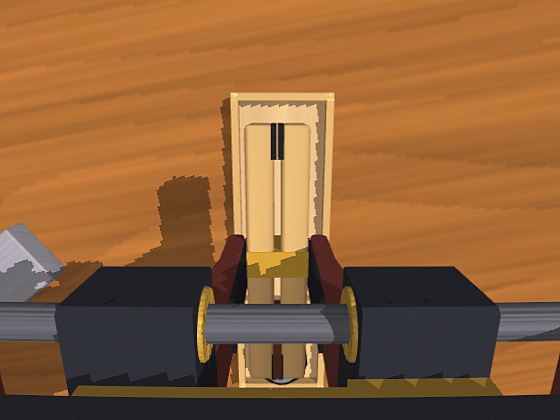

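Clamp is lined up along the longer bay. Lower and release with a small opening.

>>> play_rows --deltas '[{"dp":[-0.3,0.2,3],"angular":[0,0,0],"fingers":0},{"dp":[0,0,3],"angular":[0,0,0],"fingers":0},{"dp":[0,0,2],"angular":[0,0,0],"fingers":0},{"dp":[0,0,1.2],"angular":[0,0,0],"fingers":0},{"dp":[0,0,0.2],"angular":[0,0,0],"fingers":0}]'

```text
time_s: 30.85
tool_pos: [0.4369, 0.3192, 0.0157]
eef_rot: [-3.14, -0.001, 2.971]
contact_force: [0.7, 0.7, -0.4]
opening: 0.305
finger_force: 20.0
```

>>> play_rows --deltas '[{"dp":[0,0,0],"angular":[0,0,0],"fingers":0},{"dp":[0,0,0],"angular":[0,0,0],"fingers":0},{"dp":[0,0,0],"angular":[0,0,0],"fingers":0.42},{"dp":[0,0,0],"angular":[0,0,0],"fingers":0.42},{"dp":[0,0,0],"angular":[0,0,0],"fingers":0.42}]'

```text
time_s: 31.35
tool_pos: [0.4378, 0.3197, 0.0171]
eef_rot: [3.141, 0.001, 2.971]
contact_force: [-0.4, -0.3, -0.1]
opening: 0.416
finger_force: 0.0
```

>>> play_rows --deltas '[{"dp":[0,0,0],"angular":[0,0,0],"fingers":0.42},{"dp":[0,0,-3],"angular":[0,0,0],"fingers":0.42},{"dp":[0,0,-4],"angular":[0,0,0],"fingers":0.5},{"dp":[0,0,-5],"angular":[0,0,0],"fingers":0.5},{"dp":[0,0,-4],"angular":[0,0,0],"fingers":0.5}]'

```text
time_s: 31.85
tool_pos: [0.4373, 0.32, 0.179]
eef_rot: [3.141, 0.0, 2.971]
contact_force: [0.3, -0.4, 0.8]
opening: 0.5
finger_force: 0.0
```

>>> play_rows --deltas '[{"dp":[0,4,0],"angular":[0,0,0],"fingers":0.5},{"dp":[0,5,0],"angular":[0,0,0],"fingers":0.5},{"dp":[0,5,0],"angular":[0,0,0],"fingers":0.5},{"dp":[0,4,0],"angular":[0,0,0],"fingers":0.5},{"dp":[0,0,0],"angular":[0,0,0],"fingers":0.5}]'

```text
time_s: 32.35
tool_pos: [0.4659, 0.5026, 0.1766]
eef_rot: [3.138, -0.003, 2.975]
contact_force: [-0.4, 0.3, -0.7]
opening: 0.502
finger_force: 0.0
```

>>> play_rows --deltas '[{"dp":[0,0,0],"angular":[0,0,0],"fingers":0.5},{"dp":[0,0,0],"angular":[0,0,0],"fingers":0.5},{"dp":[0,0,0],"angular":[0,0,0],"fingers":0.5},{"dp":[0,0,0],"angular":[0,0,0],"fingers":0.5},{"dp":[0,0,0],"angular":[0,0,0],"fingers":0.5}]'

```text
time_s: 32.85
tool_pos: [0.4686, 0.4961, 0.1769]
eef_rot: [-3.141, 0.001, 2.97]
contact_force: [-0.2, 0.6, 0.4]
opening: 0.501
finger_force: 0.0
```

Run:
```python
from h import *
plan(.438,.3185,.0165,2.972)
im,d=viewer.grab_frame('top'); save('top1',im)
for q in 'pliers doming_block ring_cone ring_clamp loupe bench_block tin jar'.split():
    for r in viewer.tip_of(q,'top')[:2]: print(q,round(r['score'],2),w('top',r['at']).round(3))
P=cloud('top',d)
for n,x,y,a,b,r in [('pl',.449,-.305,.012,.03,.04),('clamp',.438,.3185,.018,.04,.075),('loupe',.552,.299,.03,.05,.03),('cone',.537,-.34,.06,.09,.03),('cube',.532,-.264,.038,.055,.035)]:
    m=(P[...,2]>a)&(P[...,2]<b)&(np.hypot(P[...,0]-x,P[...,1]-y)<r); print(n,m.sum(),[np.round(k) for k in cv2.minAreaRect((P[m][:,:2]*1000).astype(np.float32))],np.percentile(P[m][:,2],[5,50,95]).round(3))
```

```text
t 32.85 now [0.4686 0.4961 0.1769] [-3.141e+00  1.000e-03  2.970e+00] wz -0.002 dp cm [ 1.000e-02 -1.802e+01  1.604e+01] j [-0.3   0.72 -0.95  1.53  0.61  1.21  0.05] op 0.501 f [-0.2  0.6  0.4] 0.0
pliers 0.67 [ 0.453 -0.306  0.004]
pliers 0.56 [ 0.67  -0.118  0.   ]
doming_block 0.96 [ 0.533 -0.263  0.004]
doming_block 0.84 [ 0.733  0.217 -0.003]
ring_cone 0.74 [ 0.535 -0.343  0.   ]
ring_clamp 0.8 [0.436 0.319 0.   ]
loupe 0.68 [0.558 0.302 0.002]
loupe 0.31 [ 0.53  -0.262  0.001]
bench_block 0.8 [ 0.446  0.107 -0.001]
tin 0.58 [ 0.452 -0.111 -0.002]
pl 244 [array([ 451., -304.]), array([43., 74.]), np.float64(1.0)] [0.012 0.015 0.018]
clamp 829 [array([438., 319.]), array([ 30., 121.]), np.float64(80.0)] [0.021 0.025 0.029]
loupe 259 [array([553., 299.]), array([36., 38.]), np.float64(46.0)] [0.032 0.037 0.041]
cone 75 [array([ 538., -339.]), array([15., 15.]), np.float64(51.0)] [0.061 0.076 0.08 ]
cube 384 [array([ 533., -265.]), array([39., 40.]), np.float64(1.0)] [0.04  0.044 0.047]
```

View pics/top1.png

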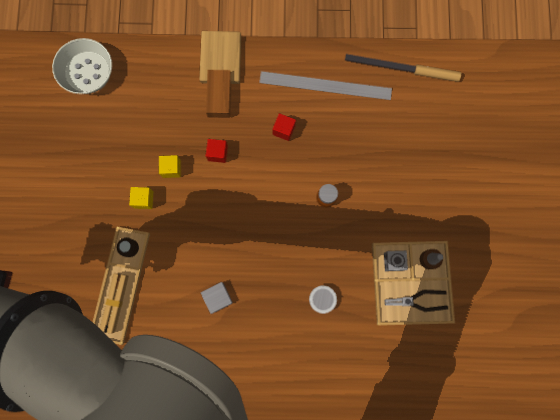

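All five tools are in their bays: cube (397,261), cone (431,258), pliers (413,300), loupe (127,247), clamp (116,300). The block, tin and jar are unmoved, so I'm handing in.

```bash
python3 -c "
from h import *
print(ticket.finish_job())"
```

```text
the job is handed in; nothing more can be done
None
```

I put both kits together and handed the job in at about 33 s of the 115 s allowed; my last top-camera check showed all five tools flat in their own bays and the block, tin and jar where they started, but no verdict was returned.

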